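# Switch on the display lights and ring the counter open

## Robot

A 7-joint arm with a two-finger parallel gripper is mounted at the origin on the work surface; the furniture and walls round the work are solid. World frame = base frame: x ahead of the robot, y to its left, z up, the work surface at z = 0. Lengths are in m, angles in rad, forces in N, time in s.
With the tool pointing down it reaches from about 0.425 to 0.825 m from the base axis. Payload 3.6 kg.
Tool frame: the origin (TCP) lies where the fingers leave the gripper's body, on its centre line; the fingertips stand 73 mm ahead of it and the grasp point (between the pads) lies 54 mm ahead of it; z points along the fingers, y is the line along which they close (so a half turn about z gives the same grasp; the last joint's range is limited). The gripper opens to 85 mm and grips with 20 to 120 N. Pads are 22 mm wide; open, the fingers measure 114 mm over their backs; the gripper's body (76 mm by 85 mm) begins 54 mm behind the grasp point. The pads swing forward as they close: fully open they stand 13 mm farther back than shut.
Start: joints at [1.165, 0.615, -0.013, 1.423, 0.008, 1.103, -0.04], TCP at [0.241, -0.604, 0.304] pointing down, gripper open.
Joint ranges: [-3.12, 3.12], [-0.3, 2.06], [-1.34, 1.32], [0.26, 2.42], [-1.36, 4.5], [0.01, 1.98], [-2.84, 2.84]. Speed limits (rad/s): [2.79, 2.79, 3.14, 3.14, 3.14, 3.14, 3.14].

## Interface

Orientations are given as a unit quaternion [x, y, z, w].
In Python, from station import arm, snapshot, camera_info, ticket gives the robot as it stands. Calls block until the motion is done:
- arm.movep(position, orientation): joint-space move of the TCP to a pose.
- arm.line_to(position, velocity=0.15, ori=None): straight line of the TCP; ori=None keeps the orientation; velocity is the mean speed in m/s.
- arm.move_j(angles): joint-space move.
- arm.move_gripper(opening, effort=None): opening from 0.0 (shut) to 1.0 (fully open); effort is the grip in N (None keeps the last); returns when the fingers have stopped.
- arm.pause(seconds).
- arm.ik(position, orientation): joint angles nearest the present ones, or None.
- snapshot(name): name is "scene" or "top" or "wrist"; returns the picture (400x640x3 uint8, blue, green, red); there is no depth.
- camera_info(name): a dict with "fx", "fy", "cx", "cy" (pixels), "dist_coeffs" ([k1, k2, p1, p2, k3] as OpenCV has them; the pictures are not rectified), "R" (3x3) and "t" (3): a world point X has camera coordinates R X + t; the wrist camera has in their place "T_tool_cam" (4x4, takes a point from camera to tool coordinates, whose origin is the TCP and whose axes are the flange's). Camera axes: x right, y down, z forward; pixel columns grow to the right and rows downward; lengths in m; the calibration is good to about 2 mm. A picture is of the moment at which its call begins: read the wrist's pose just before it. camera_info takes no time and is no camera call.
A pose or a line that the arm cannot do raises arm.MotionError and nothing moves.
- ticket.finish_job(): hands the job in; it is judged then, once.
Readings, each from a call of its own:
- arm.read_time(): time.
- arm.read_joint_positions(): joint angles.
- arm.read_dq(): joint speeds.
- arm.read_effort(): joint torques, N m.
- arm.read_tool_pos(): TCP position.
- arm.read_eef_rot(): TCP orientation.
- arm.read_ft_force(): force on the tool from outside, world axes, zero at the start.
- arm.read_wrist_torque(): the same for the moment, N m.
- arm.read_opening(): opening from 0.0 (shut) to 1.0 (fully open).
- arm.read_finger_force(): force on a finger pad.
Only numpy, scipy, OpenCV 4.12 (cv2) and the standard library are available. Lean on these libraries where they do the work, as an engineer would, in place of code of your own. Each camera call takes 0.05 s, during which the arm holds its last target. There are 200 camera calls.

## Task

Open the gift counter: with a fingertip, gently press the long bar-shaped light switch, then the large round one, then the square one, each well down so that it stays on, and last tap the button of the counter bell to tell the shop that the counter is open. Press them in just that order, do not touch the small round switch (it calls security), and do not pick up or shift the switches, the bell or the goods standing among them.

Things in the scene. Friction and masses are not known exactly. Their poses are not given: they have to be found in the camera images.
- bar_switch: the bar switch, long and narrow, 96 x 40 mm: black plastic housing 28 mm high standing loose on the table (0.47 kg, rubber foot); the body's origin is the centre of its underside, z up; its x axis runs along the bar
- bar_key_top (a point): centre of the flat top of its bar-shaped aluminium key, 80 x 24 mm; 40 mm above the table when up, 32 mm when fully down; straight above the housing's origin
- bar_key (a joint): how far this key is pressed, m: 0 up, 0.008 fully down against a hard stop; on when beyond 0.005. About 2.5 N moves it, and it stays where it is left
- big_switch: the large round switch, 74 mm across: black plastic housing 28 mm high standing loose on the table (0.47 kg, rubber foot); the body's origin is the centre of its underside, z up
- big_key_top (a point): centre of the flat top of its round aluminium key, 54 mm across; 40 mm above the table when up, 32 mm when fully down; straight above the housing's origin
- big_key (a joint): how far this key is pressed, m: 0 up, 0.008 fully down against a hard stop; on when beyond 0.005. About 2.5 N moves it, and it stays where it is left
- square_switch: the square switch, 54 x 54 mm: black plastic housing 28 mm high standing loose on the table (0.47 kg, rubber foot); the body's origin is the centre of its underside, z up
- square_key_top (a point): centre of the flat top of its square aluminium key, 38 x 38 mm; 40 mm above the table when up, 32 mm when fully down; straight above the housing's origin
- square_key (a joint): how far this key is pressed, m: 0 up, 0.008 fully down against a hard stop; on when beyond 0.005. About 2.5 N moves it, and it stays where it is left
- small_switch: the small round switch, 42 mm across, to be left alone: black plastic housing 28 mm high standing loose on the table (0.47 kg, rubber foot); the body's origin is the centre of its underside, z up
- small_key_top (a point): centre of the flat top of its round aluminium key, 22 mm across; 40 mm above the table when up, 32 mm when fully down; straight above the housing's origin
- small_key (a joint): how far this key is pressed, m: 0 up, 0.008 fully down against a hard stop; on when beyond 0.005. About 2.5 N moves it, and it stays where it is left
- bell: the counter bell: silvery dome on a round black foot, 86 mm across, 62 mm high, loose (0.19 kg); origin at the centre of its underside
- bell_top (a point): top centre of the bell's push button, a 13 mm wide knob on the very top of the dome, 62 mm above the table when up
- bell_button (a joint): how far the bell's button is pressed, m: 0 up, 0.004 fully down against a hard stop; it rings beyond 0.002. A spring brings it back (about 4 N at 0.002, 8 N at 0.004)
- globe_a: a little snow globe, red foot, 60 mm across, 77 mm high, standing among the switches; loose, to be left alone; origin at the centre of its underside
- globe_b: another such snow globe, 60 mm across, 77 mm high, standing among the switches; loose, to be left alone; origin at the centre of its underside
- soap_a: a moulded bar of soap, 60 x 85 x 28 mm high, among the switches; loose, to be left alone; origin at the centre of its underside
- tape_a: a roll of tape lying flat, 93 mm across, 48 mm high, at the left; loose, to be left alone; origin at the centre of its underside
- pendant_a: a black pendant box, 68 x 66 x 36 mm high, at the right; loose, to be left alone; origin at the centre of its underside
Things that resemble listed ones, but are neither listed nor needed, are in the scene too. What is shaped like the square_switch but purple is not meant.

How it is judged:
By the outcome, as a careful person would: the job done as asked, in the order asked, and still so for the second after the job is handed in, with the robot touching nothing.
It also fails if it takes over 69 s, if anything falls off the work surface, if the arm or the gripper's body presses on something with over 40 N, if the wrist force passes 120 N, or if a joint passes its speed limit or range.

## Working session

There is one attempt and no reset: what is moved stays moved. The work goes in short steps, each a Python script; the robot and the scene stay as the last script left them, time stands still between calls to the robot, and variables do not carry over. Pictures are saved under pics/ and viewed, at most 10 in all, crops included, and the job is handed in when it is done.

```bash
mkdir -p pics; ls; python3 - <<'E'
from station import arm,snapshot,camera_info
import cv2
for n in("scene","top"):
    cv2.imwrite(f"pics/{n}0.png",snapshot(n)); c=camera_info(n); print(n,c)
print(camera_info("wrist")); print(arm.read_time(),arm.read_tool_pos(),arm.read_eef_rot())
E
```

```text
pics
scene {'fx': 385.1589195734415, 'fy': 385.1589195734415, 'cx': 313.5848892587328, 'cy': 193.38208835485077, 'dist_coeffs': array([0.01006977, 0.        , 0.        , 0.        , 0.        ]), 'R': array([[ 0.39303391,  0.91935478,  0.0176388 ],
       [ 0.76736037, -0.31736481, -0.5571693 ],
       [-0.50663833,  0.23252175, -0.83021156]]), 't': array([-0.00449007, -0.34105359,  1.38458726])}
top {'fx': 489.26575059706545, 'fy': 489.26575059706545, 'cx': 314.05365591262205, 'cy': 201.87159505058656, 'dist_coeffs': array([-0.13431914,  0.        ,  0.        ,  0.        ,  0.        ]), 'R': array([[ 0.02623587, -0.99923974,  0.02883772],
       [-0.99343967, -0.02927393, -0.11054709],
       [ 0.11130724, -0.02574823, -0.99345243]]), 't': array([-0.20997162,  0.41762235,  1.27969318])}
{'fx': 312.4599168819371, 'fy': 312.4599168819371, 'cx': 319.9675094623644, 'cy': 194.82579236214863, 'dist_coeffs': array([0.0075569, 0.       , 0.       , 0.       , 0.       ]), 'T_tool_cam': array([[ 1.53984825e-03, -9.64318249e-01, -2.64741277e-01,
         6.71532812e-02],
       [ 9.99998746e-01,  1.58306776e-03,  5.01062030e-05,
         5.23155778e-04],
       [ 3.70785055e-04, -2.64741022e-01,  9.64319477e-01,
        -7.03038431e-02],
       [ 0.00000000e+00,  0.00000000e+00,  0.00000000e+00,
         1.00000000e+00]])}
0.1 [ 0.2408045  -0.60315369  0.30283841] [ 9.82009646e-01  1.88826865e-01 -2.35408400e-04 -1.18948818e-03]
```

View pics/top0.png

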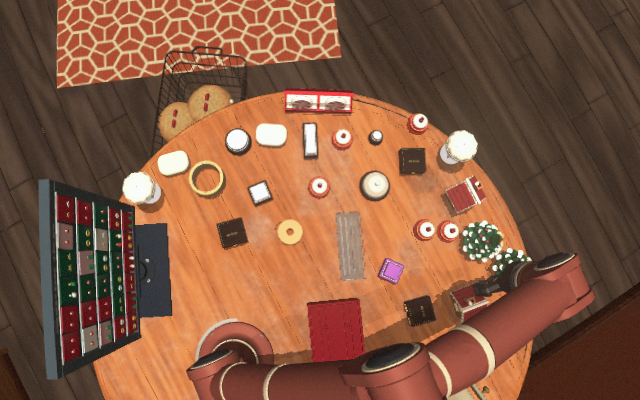

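View pics/scene0.png

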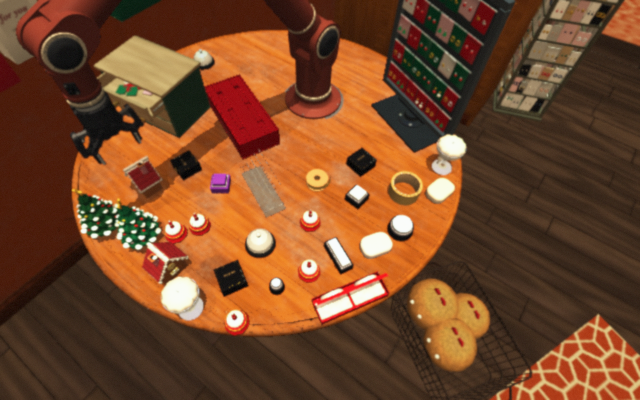

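The top view shows the big round switch at (238,140), the bar at (311,139), the square at (260,192), the small switch at (376,137) and the bell at (375,184). The purple decoy is at (391,270). In the scene view the same items are at big (401,226), bar (339,254), square (357,196), small (277,285) and bell (260,240).

```bash
cat > h.py <<'E'
import numpy as np,cv2
from station import arm,snapshot,camera_info
from scipy.spatial.transform import Rotation as Ro
def cam(n):
    c=camera_info(n);K=np.array([[c['fx'],0,c['cx']],[0,c['fy'],c['cy']],[0,0,1]])
    if n=='wrist':
        T=np.eye(4);T[:3,:3]=Ro.from_quat(arm.read_eef_rot()).as_matrix();T[:3,3]=arm.read_tool_pos()
        T=T@c['T_tool_cam'];R=T[:3,:3].T;t=-R@T[:3,3]
    else:R,t=np.array(c['R']),np.array(c['t'])
    return K,np.array(c['dist_coeffs']),R,t
def ray(c,uv):
    K,d,R,t=c;p=cv2.undistortPoints(np.array([[uv]],float),K,d)[0,0]
    v=R.T@np.array([*p,1]);return -R.T@t,v/np.linalg.norm(v)
def plane(c,uv,z):
    o,v=ray(c,uv);return o+v*(z-o[2])/v[2]
def meet(a,b):
    (o,v),(p,w)=a,b;s=np.linalg.lstsq(np.c_[v,-w],p-o,rcond=None)[0]
    x,y=o+s[0]*v,p+s[1]*w;return (x+y)/2,np.linalg.norm(x-y)
def proj(c,X):
    K,d,R,t=c;return cv2.projectPoints(np.array([X],float),cv2.Rodrigues(R)[0],t,K,d)[0][0,0]
def blob(im,seed,r=25,vmin=140,smax=70):
    h=cv2.cvtColor(im,cv2.COLOR_BGR2HSV);m=((h[...,2]>vmin)&(h[...,1]<smax)).astype(np.uint8)
    w=np.zeros_like(m);cv2.circle(w,tuple(int(round(s)) for s in seed),r,1,-1);m&=w
    n,l,st,ce=cv2.connectedComponentsWithStats(m)
    if n<2:return None
    i=1+np.argmax(st[1:,4]);return ce[i],st[i],cv2.minAreaRect(np.argwhere(l==i)[:,::-1].astype(np.float32))
E
python3 - <<'E'
from h import *
A,B=cv2.imread('pics/top0.png'),cv2.imread('pics/scene0.png');a,b=cam('top'),cam('scene')
S=dict(bar=((311,139),(339,254)),big=((238,140),(401,226)),square=((260,192),(357,196)),small=((376,137),(277,285)),bell=((375,184),(260,240)))
for k,(s,t) in S.items():
    r=16 if k!='bar' else 22
    p,q=blob(A,s,r,),blob(B,t,r)
    if p is None or q is None: print(k,p,q);continue
    X,e=meet(ray(a,p[0]),ray(b,q[0]))
    print(k,p[0].round(1),p[1][4],q[0].round(1),q[1][4],X.round(4),round(e,4),'plane',plane(a,p[0],.04).round(4),plane(b,q[0],.04).round(4),'reach',np.hypot(*X[:2]).round(3))
p=np.hstack([cv2.resize(A[100:220,200:420],None,fx=3.6,fy=3.6,interpolation=2)]);cv2.imwrite('pics/c0.png',p)
E
```

```text
bar [310.1 139. ] 360 [338.5 252.7] 355 [ 0.5948 -0.1809  0.0289] 0.0045 plane [ 0.5912 -0.1828  0.04  ] [ 0.6001 -0.1817  0.04  ] reach 0.622
big [236.9 139.4] 370 [401.7 224.3] 334 [0.5866 0.0159 0.0332] 0.0038 plane [0.584  0.0133 0.04  ] [0.59   0.0145 0.04  ] reach 0.587
square [259.4 192.1] 284 [357.1 193.2] 197 [ 0.4455 -0.0503  0.031 ] 0.0037 plane [ 0.4435 -0.0528  0.04  ] [ 0.4512 -0.0522  0.04  ] reach 0.448
small [376.5 135.3] 79 [275.8 283.1] 97 [ 0.6106 -0.3617  0.0314] 0.0038 plane [ 0.6078 -0.3621  0.04  ] [ 0.6145 -0.3605  0.04  ] reach 0.71
bell [375.4 184.3] 509 [258.9 239.7] 389 [ 0.4764 -0.3611  0.0255] 0.0028 plane [ 0.4738 -0.3602  0.04  ] [ 0.4845 -0.3608  0.04  ] reach 0.598
```

View pics/c0.png

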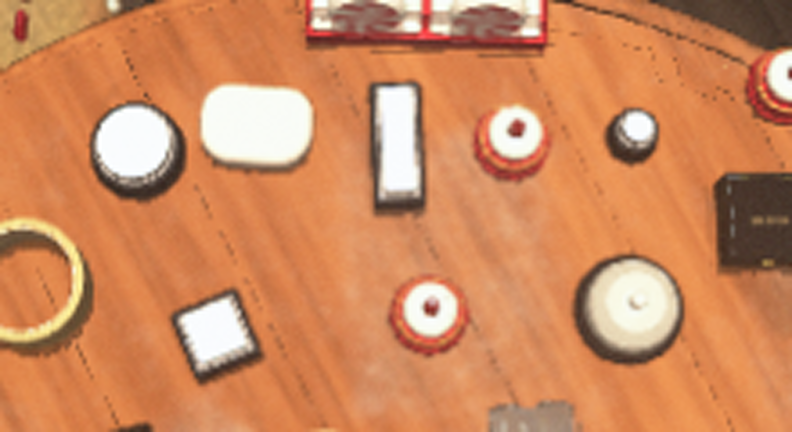

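The crop gives the bell's knob at about (377.5,183.6) in the top view, and all the keys stand clear. Next are two wrist looks from different places.

```bash
python3 - <<'E'
from h import *
import pickle
D=[1,0,0,0];out=[]
arm.move_gripper(0.0)
for i,p in enumerate([(.46,-.27,.33),(.46,-.08,.33)]):
    print(arm.ik(p,D)); arm.movep(p,D); arm.pause(.2)
    c=cam('wrist');im=snapshot('wrist');cv2.imwrite(f'pics/w{i}.png',im);out.append(c)
print(arm.read_time(),arm.read_tool_pos(),arm.read_opening(),arm.read_ft_force())
pickle.dump(out,open('c.pkl','wb'))
S=dict(bar=(.595,-.182,.04),big=(.587,.0145,.04),square=(.447,-.052,.04),small=(.611,-.361,.04),bell=(.478,-.361,.05))
for k,X in S.items(): print(k,[proj(c,X).round(0) for c in out])
ims=[cv2.imread(f'pics/w{i}.png') for i in (0,1)]
cv2.imwrite('pics/w.png',np.vstack([im[:300] for im in ims]))
E
```

```text
[ 0.47133441  0.40637344  0.02674978  1.72471014 -0.01247971  1.01067403
 -1.06825912]
[ 0.14098311  0.30333163 -0.02060306  1.89089415  0.00757926  0.94744099
 -1.45390047]
3.6333 [ 0.46009386 -0.08169015  0.32990179] 0.0007450599699761081 [-0.56082063  1.04755674  0.16574178]
bar [array([235.,  42.]), array([414.,  42.])]
big [array([48., 49.]), array([228.,  51.])]
square [array([133., 179.]), array([294., 180.])]
small [array([406.,  25.]), array([589.,  24.])]
bell [array([400., 154.]), array([569., 154.])]
```

View pics/w.png

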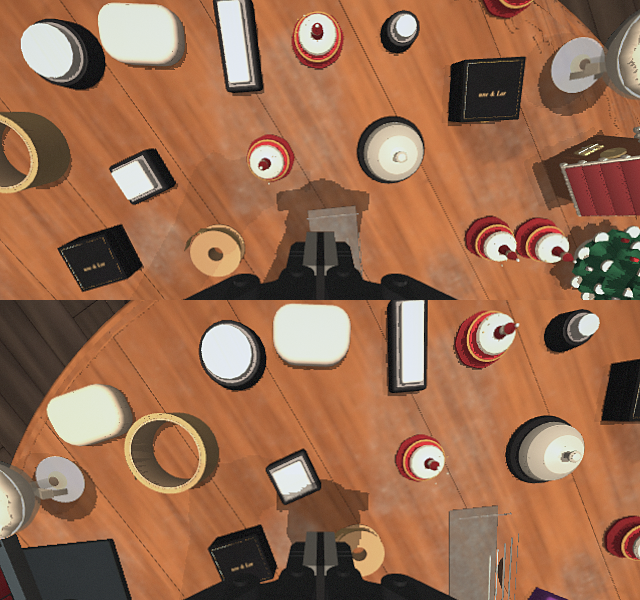

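The first wrist view shows big at (48,48), bar at (236,42), square at (138,178) and the bell knob at (400,157). The second shows big at (228,51), bar at (406,42), square at (294,176) and the knob at (569,156). The bar's far end is close to the top edge in both.

```bash
python3 - <<'E'
from h import *
import pickle
cs=pickle.load(open('c.pkl','rb'))
p=(.51,-.13,.33);arm.movep(p,[1,0,0,0]);arm.pause(.2)
cs.append(cam('wrist'));cv2.imwrite('pics/w2.png',snapshot('wrist'));pickle.dump(cs,open('c.pkl','wb'))
ims=[cv2.imread(f'pics/w{i}.png') for i in range(3)]
S=dict(bar=(.592,-.182,.04),big=(.585,.0145,.04),square=(.445,-.052,.04))
G={}
for k,X in S.items():
    b=[blob(im,proj(c,X),48,225,30) for im,c in zip(ims,cs)]
    print(k,[(q[0].round(1),q[1][4],np.round(q[2][1],0)) for q in b],[plane(c,q[0],.04).round(4) for c,q in zip(cs,b)])
    for i,j in((0,1),(0,2)):
        X,e=meet(ray(cs[i],b[i][0]),ray(cs[j],b[j][0]));print('   ',X.round(4),round(e,4))
    for i in (2,):
        bx=cv2.boxPoints(b[i][2]);P=np.array([plane(cs[i],q,.04) for q in bx]);print('    sides',np.linalg.norm(np.diff(P,axis=0),axis=1).round(4),P.mean(0).round(4))
X,e=meet(ray(cs[0],(400,157)),ray(cs[1],(569,156)));print('bell',X.round(4),round(e,4),plane(cs[0],(400,157),.062),plane(cs[1],(569,156),.062))
print(proj(cs[2],X))
E
```

```text
bar [(array([233.1,  40.4]), np.int32(1710), array([82., 21.])), (array([412.5,  40.1]), np.int32(1701), array([21., 82.])), (array([366.7,  90.4]), np.int32(1477), array([75., 21.]))] [array([ 0.5961, -0.1805,  0.04  ]), array([ 0.5967, -0.1802,  0.04  ]), array([ 0.5964, -0.1803,  0.04  ])]
    [ 0.5965 -0.1803  0.0396] 0.0007
    [ 0.5963 -0.1804  0.0395] 0.0003
    sides [0.022  0.078  0.0234] [ 0.595  -0.1809  0.04  ]
big [(array([46.3, 49.9]), np.int32(2091), array([57., 45.])), (array([225.8,  51.3]), np.int32(2053), array([51., 50.])), (array([187.5,  99.1]), np.int32(1828), array([48., 47.]))] [array([0.5864, 0.0167, 0.04  ]), array([0.5864, 0.0168, 0.04  ]), array([0.5866, 0.0167, 0.04  ])]
    [0.5864 0.0168 0.0399] 0.0001
    [0.5865 0.0168 0.0398] 0.0002
    sides [0.0506 0.0507 0.0527] [0.5862 0.0167 0.04  ]
square [(array([132. , 179.9]), np.int32(902), array([34., 29.])), (array([291.1, 178.2]), np.int32(748), array([27., 30.])), (array([254.9, 219.4]), np.int32(795), array([28., 30.]))] [array([ 0.4461, -0.0503,  0.04  ]), array([ 0.4489, -0.0487,  0.04  ]), array([ 0.4463, -0.0501,  0.04  ])]
    [ 0.4468 -0.0483  0.0365] 0.0028
    [ 0.446  -0.0499  0.0393] 0.0001
    sides [0.0369 0.0356 0.0378] [ 0.4459 -0.0499  0.04  ]
bell [ 0.4751 -0.3616  0.0499] 0.0009 [ 0.47645678 -0.35846536  0.062     ] [ 0.47738328 -0.35184922  0.062     ]
[519.35087168 199.78538174]
```

View pics/w2.png

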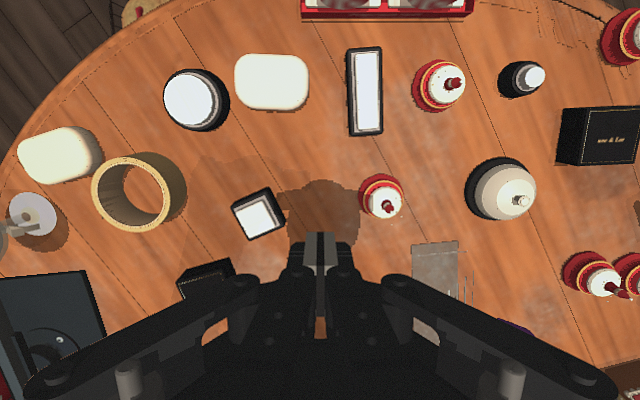

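The keys measure 40 mm high at the right sizes, and the bell's knob is at about (522,200) in this view. I'll press the three switches with force feedback, then look closely at the bell.

```bash
cat >> h.py <<'E'
D=[1,0,0,0]
def press(x,y,top,travel,fstop):
    arm.movep([x,y,.073+top+.07],D)
    arm.line_to([x,y,.073+top+.006],.1);arm.pause(.2);f0=arm.read_ft_force()[2];log=[]
    z=top+.004
    while z>top-travel-.003:
        arm.line_to([x,y,.073+z],.03);arm.pause(.1);f=arm.read_ft_force()[2]-f0
        log.append((round((arm.read_tool_pos()[2]-.073-top)*1e3,1),round(f,1)))
        if f>fstop:break
        z-=.001
    arm.line_to([x,y,.073+top+.07],.15);print(log,round(arm.read_time(),1))
E
python3 - <<'E'
from h import *
press(.596,-.1805,.04,.008,6)
c=cam('wrist');im=snapshot('wrist');cv2.imwrite('pics/p1.png',im)
b=blob(im,proj(c,(.596,-.1805,.032)),70,225,30);print(b[0],plane(c,b[0],.032),plane(c,b[0],.04))
E
```

```text
[(np.float64(4.0), np.float64(0.7)), (np.float64(3.0), np.float64(0.5)), (np.float64(2.0), np.float64(1.0)), (np.float64(1.0), np.float64(0.8)), (np.float64(-0.0), np.float64(1.4)), (np.float64(-0.9), np.float64(1.7)), (np.float64(-1.9), np.float64(2.8)), (np.float64(-3.0), np.float64(1.8)), (np.float64(-4.1), np.float64(2.2)), (np.float64(-5.1), np.float64(0.8)), (np.float64(-6.1), np.float64(1.6)), (np.float64(-7.0), np.float64(2.2)), (np.float64(-8.0), np.float64(1.5)), (np.float64(-8.3), np.float64(5.5)), (np.float64(-8.3), np.float64(9.9))] 11.9
[318.13803019 173.56362329] [ 0.61740072 -0.1792077   0.032     ] [ 0.61904541 -0.1792632   0.04      ]
```

View pics/p1.png

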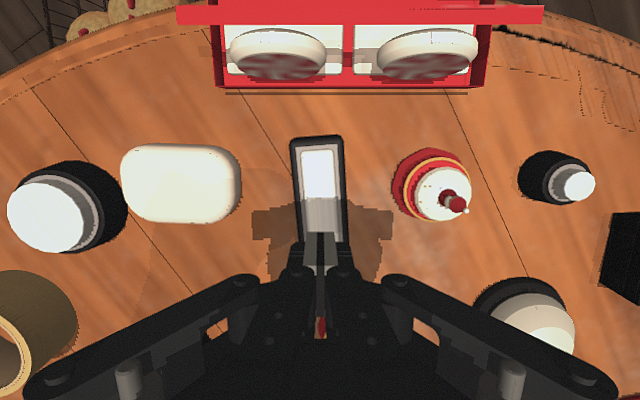

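The bar key at (320,190) was pressed to its hard stop at 8.3 mm, with its housing unmoved and its near half in the finger's shadow. Next are the big and square switches, then a look above the bell.

```bash
python3 - <<'E'
from h import *
press(.5865,.0168,.04,.008,6)
press(.446,-.05,.04,.008,6)
arm.movep([.43,-.33,.25],D);arm.pause(.2)
c=cam('wrist');im=snapshot('wrist');cv2.imwrite('pics/b1.png',im)
arm.movep([.43,-.40,.25],D);arm.pause(.2)
c2=cam('wrist');im2=snapshot('wrist')
cv2.imwrite('pics/b2.png',np.hstack([i[60:260,170:470] for i in(im,im2)]))
import pickle;pickle.dump((c,c2),open('b.pkl','wb'));print(proj(c,(.477,-.358,.062)),proj(c2,(.477,-.358,.062)))
print(arm.read_time())
E
python3 -c "
import cv2;a=cv2.imread('pics/b2.png');cv2.imwrite('pics/b3.png',cv2.resize(a,(780,260)))"
```

```text
[(np.float64(4.0), np.float64(0.1)), (np.float64(2.9), np.float64(0.7)), (np.float64(2.0), np.float64(0.6)), (np.float64(1.0), np.float64(0.9)), (np.float64(-0.0), np.float64(0.4)), (np.float64(-0.9), np.float64(1.7)), (np.float64(-2.0), np.float64(1.8)), (np.float64(-3.0), np.float64(2.5)), (np.float64(-4.1), np.float64(2.1)), (np.float64(-5.1), np.float64(2.1)), (np.float64(-6.1), np.float64(2.0)), (np.float64(-7.0), np.float64(2.0)), (np.float64(-8.0), np.float64(1.6)), (np.float64(-8.3), np.float64(6.4))] 19.4
[(np.float64(4.1), np.float64(-0.6)), (np.float64(3.0), np.float64(0.6)), (np.float64(2.0), np.float64(-0.5)), (np.float64(1.0), np.float64(-0.3)), (np.float64(-0.0), np.float64(0.1)), (np.float64(-1.0), np.float64(-1.1)), (np.float64(-2.0), np.float64(0.6)), (np.float64(-3.0), np.float64(0.8)), (np.float64(-4.1), np.float64(1.2)), (np.float64(-5.1), np.float64(0.2)), (np.float64(-6.1), np.float64(-0.3)), (np.float64(-7.1), np.float64(-0.1)), (np.float64(-8.1), np.float64(-0.1)), (np.float64(-8.4), np.float64(7.8))] 26.6
[356.7954009  136.02839108] [270.3548978  135.54479838]
28.5833
```

View pics/b2.png

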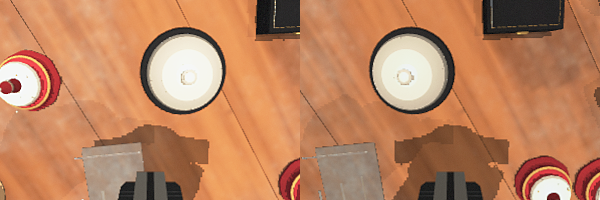

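The knob is at (358,136) in the first look and (274,136) in the second.

```bash
python3 - <<'E'
from h import *
import pickle
c,c2=pickle.load(open('b.pkl','rb'));X,e=meet(ray(c,(358,136)),ray(c2,(274,136)))
P=(plane(c,(358,136),.062)+plane(c2,(274,136),.062))/2
print(X,e,P)
if abs(X[2]-.062)<.015 and np.hypot(*(P[:2]-[.477,-.358]))<.008:
    press(P[0],P[1],.062,.004,7.5)
    arm.movep([.43,-.25,.33],D);arm.pause(.2)
    print(arm.read_time())
    c=cam('wrist');im=snapshot('wrist');cv2.imwrite('pics/e.png',im)
    for k,q in dict(bar=(.5964,-.1804,.032),big=(.5865,.0168,.032),square=(.446,-.05,.032)).items():
        b=blob(im,proj(c,q),45,225,30);print(k,q,b and plane(c,b[0],.032).round(4))
E
```

```text
[ 0.47622307 -0.35986516  0.05453839] 0.00038299027681291774 [ 0.47683785 -0.35996756  0.062     ]
[(np.float64(4.0), np.float64(-1.1)), (np.float64(3.0), np.float64(-0.8)), (np.float64(2.0), np.float64(-1.0)), (np.float64(1.0), np.float64(-1.0)), (np.float64(-0.0), np.float64(-1.2)), (np.float64(-0.8), np.float64(0.3)), (np.float64(-1.7), np.float64(2.1)), (np.float64(-2.7), np.float64(3.3)), (np.float64(-3.6), np.float64(5.8)), (np.float64(-4.3), np.float64(6.5)), (np.float64(-4.3), np.float64(12.6))] 34.5
35.4167
bar (0.5964, -0.1804, 0.032) [ 0.581  -0.1815  0.032 ]
big (0.5865, 0.0168, 0.032) [0.5841 0.0169 0.032 ]
square (0.446, -0.05, 0.032) [ 0.4462 -0.0501  0.032 ]
```

View pics/e.png

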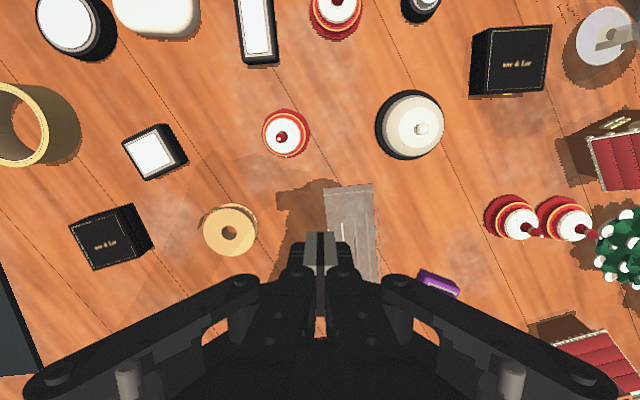

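The last view shows the square (148,155), bar (256,28), big (68,25) and bell (412,126) all standing where they were. The bar and big offsets come from clipping at the image edge. The bell was pressed to its stop, so I'm handing in.

```bash
python3 -c "
from station import ticket;print(ticket.finish_job())"
```

```text
the job is handed in; nothing more can be done
None
```

I pressed the bar, large round and square switches in that order, each to its hard stop, then tapped the bell button to its stop. The small round switch was never approached, nothing looked moved in the last picture, and I handed the job in at about 35 s.

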